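# Close up a row of deck boxes with a cam-locked follower

## Task

Close up the row of black deck boxes in the grey carry tray so that they cannot rattle: push the follower's cam lever round with a fingertip until it points straight back along the tray (the cam's low point, slide free), push the follower slide forward until the boxes stand upright and tight together against the tray's far end wall, then push the lever back out over the tray's side wall, up to its stop, to lock the follower there. Do not shove the follower while the cam is locked, do not lift or tip the boxes, and leave everything else on the table where it is.

Things in the scene. Friction and masses are not known exactly. Their poses are not given: they have to be found in the camera images.
- tray: fixed grey sheet-metal carry tray, 350 long, 94 wide; origin at the centre of its underside on the table; its x axis runs along the tray from the open rear (near the robot) forward to the end wall, y across to the left, z up. Walls 5 thick, inner length 340 (x -170 to +170), inner width 84, floor top at z 6; side and rear walls 45 high, forward end wall 70 high with a low bar handle outside it
- follower (a joint): travel of the follower slide along the tray's +x, m. Starts at 0.016 to 0.056; reads 0.116 with the three boxes tight against the end wall. Cam low: moves at about 4 N, plus about 3 N drag of the boxes. Cam locked: holds over 30 N. Front face of its upright plate is at tray x = -0.090 + this value; plate 80 wide, 8 thick, top at z 100
- push_face (a point): point on the plain rear face of the follower's plate, on the tray's centre line, at z 85; push here, along tray +x. Behind the plate (8 to 66 behind its front face) is the follower's carriage, deck top at z 30, with a thin brace on the right at tray y -36 and the cam lever on the left; the rear face is free from tray y -30 to +8 above z 60
- cam_lever (a joint): angle of the steel cam lever about its upright pivot on the follower, rad. 0 = low point, follower free: lever points straight back (tray -x). Grows clockwise seen from above; pi/2 = points left (tray +y), out over the left wall. Stops at 0 and 1.75. Bites from about 0.9, locks beyond 1.4; starts at 1.5 to 1.7. Stays where left; 2 to 3 N at the knob free, up to 9 N biting
- cam_pivot (a point): top of the lever's pivot bolt, z 55; on the follower, 38 behind the plate's front face and 20 left of the tray's centre line (tray y +20)
- lever_knob (a point): centre of the top of the black upright knob, free to revolve, on the lever's end, a cylinder of radius 9 standing from z 54 to z 84, its axis 58 from the pivot axis; the lever arm below it is a bar 12 wide, z 48 to 54, and passes above the tray walls
- deck1: loose black deck box standing in the tray, 48 thick along the tray, 76 wide, 98 high, 0.17 kg, the one nearest the end wall; origin at the centre of its underside, z up
- deck2: the same, the middle box of the row
- deck3: the same, the box nearest the follower
- spare_deck: bystander: an equal deck box standing on the table to the left of the tray's forward half; leave alone
- die1: bystander: red 18 mm die on the table right of the tray
- die2: bystander: red 18 mm die on the table left of the tray's forward half
- card_pile: bystander: pile of sleeved cards 91 x 66 x 27 right of the tray
- card_tin: bystander: yellow tin with a black lid, 75 x 105, 76 high, right of the tray's forward end
- phone: bystander: black phone 150 x 72 x 9, lying right of the tray
- cola: bystander: brown bottle, radius 32, 215 high, far left on the table
- pen: bystander: red pen 140 long, on the left
Things that resemble listed ones, but are neither listed nor needed, are in the scene too. What is shaped like the deck2 but green or white is not meant.

How it is judged:
On the way, in this order (a step that is already met when the one before it is completed fails the run):
1. the cam is turned to its low point before the follower has been pushed forward (value of joint cam_lever below 0.2 rad and value of joint follower below 0.075 m), for 0.2 s.
2. with the cam low, the follower is pushed forward until the row is tight (value of joint cam_lever below 0.5 rad and value of joint follower above 0.112 m), for 0.2 s.
3. the cam lever is swung back to lock the follower (value of joint cam_lever above 1.4 rad and value of joint follower above 0.112 m), for 0.2 s.
At the end, for the whole second after the job is handed in: the cam lever is back beyond 1.4 rad (locked), the follower stands within 4 mm of the fully tight position (joint over 0.112), the three boxes stand upright (within 0.08 rad) in the tray with no more than about 5 mm of slack in the row, everything at rest (all of step 3 and x of deck1 in the frame of tray above 0.141 m and x of deck2 in the frame of tray above 0.093 m and x of deck3 in the frame of tray above 0.045 m and angle between each of deck1, deck2, deck3's own z axis and vertical below 0.08 rad and linear speed of each of deck1, deck2, deck3 below 0.02 m/s and velocity of joint follower between -0.01 and 0.01 m/s and velocity of joint cam_lever between -0.1 and 0.1 rad/s); the robot touches nothing.
It fails at once if the follower was shoved (over 18 N on its plate or carriage) while the cam was locked (value of joint cam_lever above 1 rad and (contact force between the fingers and follower_c0 above 18 N or contact force between the fingers and follower_c1 above 18 N)).
It fails at once if a deck box of the row was lifted or tipped (height (world z) of any of deck1, deck2, deck3 above 0.026 m or angle between any of deck1, deck2, deck3's own z axis and vertical above 0.5 rad).
It fails at once if something else on the table was moved by over 2 cm (distance of any of spare_deck, die1, die2, card_pile, card_tin, phone, cola, pen from where it was at the start of the episode above 0.02 m).
It also fails if it takes over 58 s, if anything falls off the work surface, if the arm or the gripper's body presses on something with over 40 N, if the wrist force passes 120 N, or if a joint passes its speed limit or range.

## Robot

A 6-joint arm with a two-finger parallel gripper is mounted at the origin on the work surface. World frame = base frame: x ahead of the robot, y to its left, z up, the work surface at z = 0. Lengths are in m, angles in rad, forces in N, time in s.
With the tool pointing down it reaches from about 0.3 to 0.775 m from the base axis. Payload 14.6 kg.
Tool frame: the origin (TCP) lies at the very end of the fingers, on their centre line; the grasp point (between the pads) lies 19 mm behind it; z points along the fingers, y is the direction in which the jaws open and shut (so a half turn about z gives the same grasp; the last joint's range is limited). The gripper opens to 94 mm and grips with 3 to 60 N. Pads are 16 mm wide; open, the fingers measure 119 mm over their backs; the gripper's body (75 mm by 177 mm) begins 78 mm behind the grasp point.
Start: joints at [1.173, 0.3, 1.521, -0, 1.321, -0.067], TCP at [0.179, 0.52, 0.205] pointing down, gripper open.
Joint ranges: [-3.03, 3.03], [-0.79, 2.21], [0.23, 2.52], [-1.04, 4.18], [0, 3.07], [-2.55, 2.55]. Speed limits (rad/s): [2.22, 2.22, 2.57, 3.14, 3.14, 3.14].

## Interface

Orientations are given as [roll, pitch, yaw] about the fixed x, y, z axes, in that order (R = Rz(yaw) Ry(pitch) Rx(roll)).
In Python, from station import ctrl, vision, ticket gives the robot as it stands.
- The arm moves only by the tool step_arm, never from a script. Its argument "steps" is a list of rows, each an object of numbers: "x", "y", "z": the shift along the tool's x, y, z in m; "ax", "ay", "az": the turn, a rotation vector about the tool's x, y, z in degrees; "claw": the finger opening in m, from 0 to 0.094. A call has 1 to 5 rows; each row shifts and turns the pose as measured when the row begins, along the tool's axes as they then stand; what a row does not reach is not made up. A row lasts 1/12 s, in which the tool goes at most 41.7 mm and 7.16 degrees, less where a joint would pass 70% of its speed; a pose out of reach is approached as far as the arm can. A call with a gripper value outside its range is refused whole. The fingers move at their own pace and stop on an object; "grip_force" is the grip in N (left out, the last holds). Time passes only in rows, so rows that do not move let the fingers close. It gives the time, the measured TCP pose, the force and the opening at its end, in the units of the state.
- ctrl.get_obs(): the state, without advancing time (a new reading comes with each control period).
- vision.camera(name): name is "side" or "top"; returns (picture, depth): 400x640x3 uint8, red, green, blue; 400x640 float32, m along the optical axis (not along the pixel's ray), 0 where there is no reading.
- vision.camera_params(name): a dict with "fov_y" (degrees; the focal length in pixels is half the picture's height over the tangent of half this angle, whatever the lens; pixels are square), "cx", "cy" (the principal point, pixels), "k1" (the pictures are not rectified: a ray, as slopes to the right and down, at radius r is drawn at 1 + k1 r^2 times it, then the intrinsics apply), "origin" and "attitude" of the camera in the world. Camera axes: x right, y up, looking along -z (the intrinsics and any distortion apply to the point x, -y, -z); pixel columns grow to the right and rows downward; lengths in m; the calibration is good to about 2 mm. A picture is of the moment at which its call begins. camera_params takes no time and is no camera call.
- ticket.hand_in(): hands the job in, once; it reports no verdict.
The state is a dict: "time_s": time; "qpos": joint angles; "joint_vel": joint speeds; "tau": joint torques, N m; "ee_pos": TCP position; "eef_rot": TCP orientation; "force": force on the tool from outside, world axes, zero at the start; "moment": the same for the moment, N m; "grip_width": finger opening in m.
Only numpy, scipy, OpenCV 4.12 (cv2) and the standard library are available. Lean on these libraries where they do the work, as an engineer would, in place of code of your own. Each camera call takes 0.05 s, during which the arm holds its last target.

## Working session

There is one attempt and no reset: what is moved stays moved. The work goes in short steps, Python scripts to look and compute and a tool call to move; the robot and the scene stay as the last step left them, time stands still between calls to the robot, and variables do not carry over. Pictures are saved under pics/ and viewed, and the job is handed in when it is done.

Besides the shell and the picture viewer there is one more tool, called after "Call:" in YAML: its name, and indented under it one key for each argument. step_arm: Moves the arm, as the interface text tells. Its arguments: {"type":"object","properties":{"steps":{"type":"array"},"grip_force":{"type":"number"}},"required":["steps"]}

```bash
mkdir -p pics; ls
cat > h.py <<'E'
import numpy as np, cv2
from station import ctrl, vision, ticket
from scipy.spatial.transform import Rotation as R
def cam(n): 
    p=vision.camera_params(n); return p
def rot(a):
    a=np.array(a,float)
    return a if a.shape==(3,3) else (R.from_euler('xyz',a).as_matrix() if a.size==3 else R.from_quat(a).as_matrix())
def ray(p,u,v,H=400):
    f=H/2/np.tan(np.radians(p['fov_y'])/2)
    xd=np.array([(u-p['cx'])/f,(v-p['cy'])/f]); x=xd.copy()
    for _ in range(30): x=xd/(1+p['k1']*(x@x))
    return np.array([x[0],-x[1],-1.0])
def at_depth(p,u,v,d): return np.array(p['origin'])+rot(p['attitude'])@(ray(p,u,v)*d)
def at_z(p,u,v,z):
    o=np.array(p['origin']); r=rot(p['attitude'])@ray(p,u,v); return o+r*(z-o[2])/r[2]
E
python3 - <<'E'
from h import *
for n in('top','side'):
    print(n,vision.camera_params(n))
    im,d=vision.camera(n); np.save(n+'_d.npy',d); cv2.imwrite(f'pics/{n}0.png',im[:,:,::-1])
print(ctrl.get_obs())
E
```

```text
pics
top {'fov_y': 43.01056406653337, 'cx': 327.8988555693371, 'cy': 190.91750096234065, 'k1': -0.00782866816177755, 'origin': array([0.53830109, 0.07205299, 1.20994507]), 'attitude': array([ 0.06215152, -0.01672095, -1.58000541])}
side {'fov_y': 44.813050917205956, 'cx': 310.2854559810944, 'cy': 198.5696017644781, 'k1': -0.06923367720141078, 'origin': array([0.52728102, 0.75977711, 0.84872768]), 'attitude': array([ 0.72872531,  0.00493305, -3.01615454])}
{'time_s': 0.1, 'qpos': array([ 1.17337781e+00,  3.00406536e-01,  1.52150426e+00, -3.39692452e-05,
        1.32070583e+00, -6.65559516e-02]), 'joint_vel': array([-0.00123613, -0.0028424 , -0.00117799, -0.00040482,  0.00127348,
       -0.00088072]), 'tau': array([ 2.84395028e-03, -5.32641327e+01, -3.53284585e+01,  7.10261171e-02,
        2.35156284e-02, -6.42423970e-05]), 'ee_pos': array([0.17857073, 0.519959  , 0.20495424]), 'eef_rot': array([-3.14056876e+00, -3.52698894e-05,  2.81073849e+00]), 'force': array([-0.70180862, -0.43509308, -0.00829294]), 'moment': array([-0.02472408, -0.01624805,  0.01753526]), 'grip_width': 0.09402453964252858}
```

View pics/top0.png

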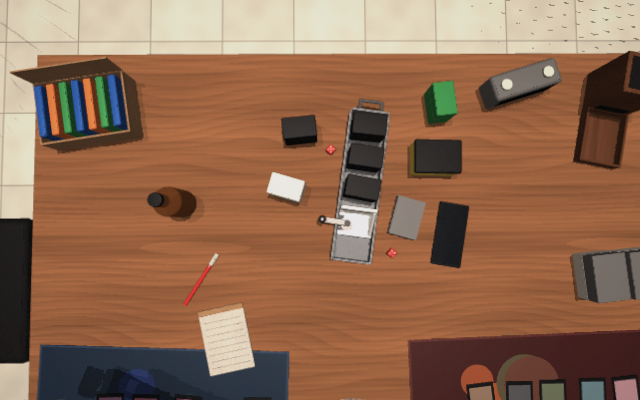

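View pics/side0.png

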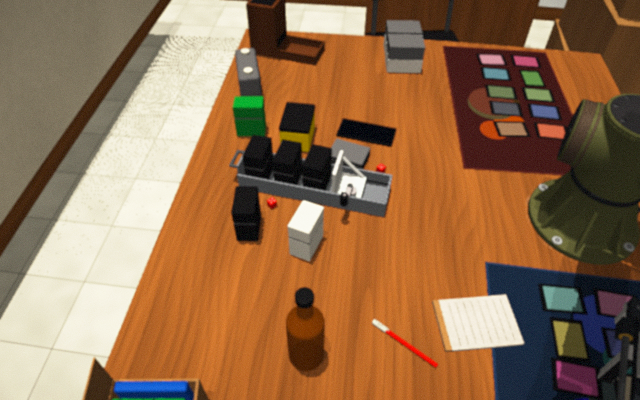

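Run:
```python
import cv2
a=cv2.imread('pics/top0.png')[90:275,270:470]; cv2.imwrite('pics/top0c.png',cv2.resize(a,None,fx=3.2,fy=3.2,interpolation=cv2.INTER_CUBIC))
a=cv2.imread('pics/side0.png')[120:230,220:410]; cv2.imwrite('pics/side0c.png',cv2.resize(a,None,fx=4,fy=4,interpolation=cv2.INTER_CUBIC))
```

```text
(no output)
```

View pics/top0c.png

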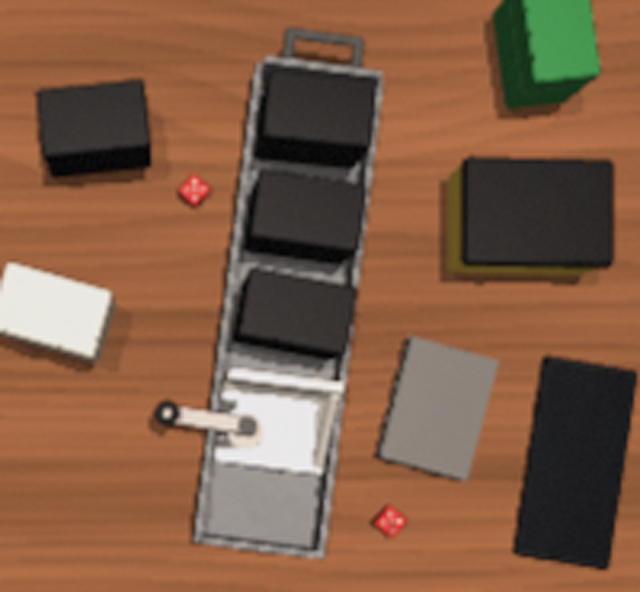

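View pics/side0c.png

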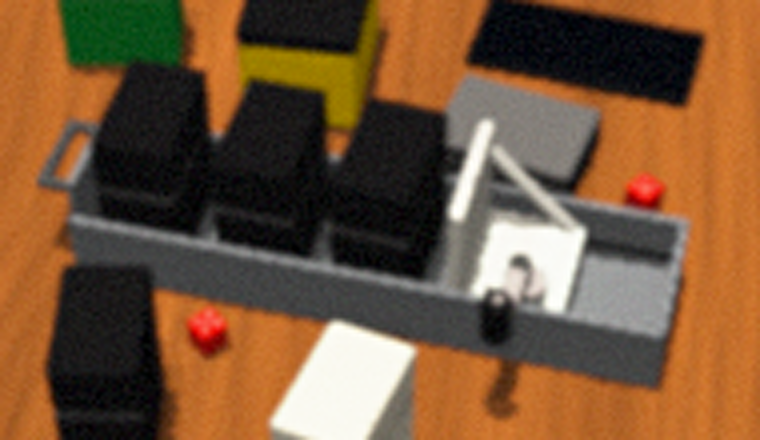

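Run:
```python
from h import *
p=vision.camera_params('top')
def c(u,v,z): return at_z(p,270+u/3.2,90+v/3.2,z)[:2]
RL=c(195,543,.045);RR=c(323,554,.045);FL=c(258,59,.07);FR=c(382,72,.07)
print(RL,RR,FL,FR)
r=(RL+RR)/2;f=(FL+FR)/2;d=f-r;print('len',np.linalg.norm(d),'yaw',np.arctan2(d[1],d[0]),'w',np.linalg.norm(RL-RR),np.linalg.norm(FL-FR))
yaw=np.arctan2(d[1],d[0]);C=(r+f)/2;print('C',C)
ex=np.array([np.cos(yaw),np.sin(yaw)]);ey=np.array([-ex[1],ex[0]])
def t(q):return np.round([(q-C)@ex,(q-C)@ey],4)
k=c(167,412,.084);pv=c(248,427,.055)
print('knob',k,t(k),'pivot',pv,t(pv),np.linalg.norm(k-pv))
for n,q in dict(platefrontL=c(228,368,.1),platefrontR=c(345,381,.1),prR=c(345,388,.1),die=c(390,520,.018),card=c(380,458,.027),white=c(110,310,.098)).items(): print(n,q,t(q))
d=k-pv; td=t(C+d); print('lever',np.arctan2(td[1],-td[0]))
# side check
s=vision.camera_params('side')
def cs(u,v,z): return at_z(s,220+u/4,120+v/4,z)[:2]
for n,q in dict(knob=cs(498,296,.084),rearL=cs(660,325,.045)if 0 else cs(662,330,.045),rearR=cs(688,222,.045),pivot=cs(520,262,.055)).items(): print('side',n,q,t(q))
```

```text
[0.45339874 0.04642046] [ 0.44463744 -0.04485507] [ 0.79670328 -0.00111697] [ 0.78687514 -0.08934671]
len 0.345845888857104 yaw -0.13344495620164307 w 0.09169505308864573 0.08877543821526315
C [ 0.62040365 -0.02222457]
knob [0.5465448  0.06579997] [-0.0849  0.0774] pivot [0.5355967  0.00821042] [-0.0881  0.0189] 0.058620958918723716
platefrontL [0.576095   0.02391966] [-0.0501  0.0398]
platefrontR [ 0.56650214 -0.05610669] [-0.0489 -0.0408]
prR [ 0.56171421 -0.05603357] [-0.0537 -0.0413]
die [ 0.4666446  -0.09701154] [-0.1424 -0.0946]
card [ 0.51212533 -0.08919738] [-0.0984 -0.0808]
white [0.61664498 0.10437088] [-0.0206  0.125 ]
lever 1.625442720904302
side knob [0.5456834  0.06123661] [-0.0852  0.0728]
side rearL [0.4547699  0.03996942] [-0.1724  0.0396]
side rearR [ 0.4416043  -0.04567264] [-0.1741 -0.047 ]
side pivot [0.53613103 0.00748564] [-0.0875  0.0182]
```

```bash
cat >> h.py <<'E'
YAW=-0.132; C=np.array([0.6204,-0.0222])
ex=np.array([np.cos(YAW),np.sin(YAW)]);ey=np.array([-ex[1],ex[0]])
def W(x,y): return C+x*ex+y*ey
def T(q): return np.round([(q[:2]-C)@ex,(q[:2]-C)@ey],4)
def plan(wps,cur=None,smax=.040,amax=7.0):
    """wps: list of (x,y,z,yaw) ; prints rows"""
    o=ctrl.get_obs()
    if cur is None: cur=(np.array(o['ee_pos']),R.from_euler('xyz',o['eef_rot']))
    rows=[]
    for x,y,z,yw in wps:
        p1=np.array([x,y,z]);r1=R.from_euler('xyz',[np.pi,0,yw])
        rv=(cur[1].inv()*r1).as_rotvec()
        if abs(rv[2])>3.0: rv=np.array([0,0,-((yw-cur[1].as_euler('xyz')[2]))])
        n=int(max(1,np.ceil(np.linalg.norm(p1-cur[0])/smax),np.ceil(np.degrees(np.linalg.norm(rv))/amax)))
        r=cur[1]; pp=cur[0]
        for i in range(n):
            nr=cur[1]*R.from_rotvec(rv*(i+1)/n); np_=cur[0]+(p1-cur[0])*(i+1)/n
            d=r.inv().apply(np_-pp); a=np.degrees((r.inv()*nr).as_rotvec())
            rows.append((d,a)); r=nr;pp=np_
        cur=(p1,r1)
    for d,a in rows: print('x %.4f y %.4f z %.4f | ax %.2f ay %.2f az %.2f'%(*d,*a))
def st():
    o=ctrl.get_obs(); print('t',round(o['time_s'],2),np.round(o['ee_pos'],4),'yaw',np.round(o['eef_rot'],3),'tray',T(o['ee_pos']),'F',np.round(o['force'],1),'g',round(o['grip_width'],3))
E
python3 - <<'E'
from h import *
p=vision.camera_params('top')
print('cola',at_z(p,155,200,.215),at_z(p,180,203,.0))
k=W(-.085,.077); s=W(-.085+.030,.0785)
print('start',s)
plan([(.25,.40,.30,2.0),(s[0],s[1],.22,-.13)])
E
```

```text
cola [0.58506061 0.39265721 0.215     ] [0.58753715 0.40270655 0.        ]
start [0.5762104  0.06285604]
x -0.0152 y -0.0129 z -0.0136 | ax -0.01 ay 0.00 az 6.64
x -0.0166 y -0.0111 z -0.0136 | ax -0.01 ay 0.00 az 6.64
x -0.0178 y -0.0091 z -0.0136 | ax -0.01 ay 0.00 az 6.64
x -0.0187 y -0.0069 z -0.0136 | ax -0.01 ay 0.00 az 6.64
x -0.0194 y -0.0047 z -0.0136 | ax -0.01 ay 0.00 az 6.64
x -0.0198 y -0.0025 z -0.0136 | ax -0.01 ay 0.00 az 6.64
x -0.0199 y -0.0002 z -0.0136 | ax -0.01 ay 0.00 az 6.64
x -0.0246 y 0.0087 z 0.0044 | ax -0.00 ay -0.00 az 6.78
x -0.0234 y 0.0115 z 0.0044 | ax 0.00 ay -0.00 az 6.78
x -0.0219 y 0.0142 z 0.0044 | ax -0.00 ay -0.00 az 6.78
x -0.0200 y 0.0167 z 0.0044 | ax 0.00 ay -0.00 az 6.78
x -0.0179 y 0.0189 z 0.0044 | ax -0.00 ay -0.00 az 6.78
x -0.0156 y 0.0209 z 0.0044 | ax 0.00 ay -0.00 az 6.78
x -0.0130 y 0.0226 z 0.0044 | ax 0.00 ay -0.00 az 6.78
x -0.0102 y 0.0240 z 0.0044 | ax -0.00 ay -0.00 az 6.78
x -0.0073 y 0.0250 z 0.0044 | ax -0.00 ay -0.00 az 6.78
x -0.0043 y 0.0257 z 0.0044 | ax -0.00 ay -0.00 az 6.78
x -0.0012 y 0.0260 z 0.0044 | ax 0.00 ay -0.00 az 6.78
x 0.0018 y 0.0260 z 0.0044 | ax -0.00 ay -0.00 az 6.78
x 0.0049 y 0.0256 z 0.0044 | ax 0.00 ay -0.00 az 6.78
x 0.0079 y 0.0248 z 0.0044 | ax 0.00 ay -0.00 az 6.78
x 0.0108 y 0.0237 z 0.0044 | ax -0.00 ay -0.00 az 6.78
x 0.0135 y 0.0223 z 0.0044 | ax 0.00 ay -0.00 az 6.78
x 0.0160 y 0.0206 z 0.0044 | ax 0.00 ay -0.00 az 6.78
x 0.0183 y 0.0185 z 0.0044 | ax -0.00 ay -0.00 az 6.78
```

Call:
step_arm:
  steps:
    - {"x":-0.015,"y":-0.013,"z":-0.014,"az":6.7,"claw":0}
    - {"x":-0.017,"y":-0.011,"z":-0.014,"az":6.7,"claw":0}
    - {"x":-0.018,"y":-0.009,"z":-0.014,"az":6.7,"claw":0}
    - {"x":-0.019,"y":-0.007,"z":-0.014,"az":6.7,"claw":0}
    - {"x":-0.019,"y":-0.005,"z":-0.014,"az":6.7,"claw":0}

```text
validation failed for argument at $.st...
```

Call:
step_arm:
  steps:
    - {"x":-0.02,"y":-0.002,"z":-0.014,"az":6.7}
    - {"x":-0.02,"y":0,"z":-0.014,"az":6.7}
    - {"x":-0.025,"y":0.009,"z":0.004,"az":6.8}
    - {"x":-0.023,"y":0.012,"z":0.004,"az":6.8}
    - {"x":-0.022,"y":0.014,"z":0.004,"az":6.8}

```text
validation failed for argument at $.st...
```

Call:
step_arm:
  steps:
    - {"x":-0.02,"y":0.017,"z":0.004,"az":6.8}
    - {"x":-0.018,"y":0.019,"z":0.004,"az":6.8}
    - {"x":-0.016,"y":0.021,"z":0.004,"az":6.8}
    - {"x":-0.013,"y":0.023,"z":0.004,"az":6.8}
    - {"x":-0.01,"y":0.024,"z":0.004,"az":6.8}

```text
validation failed for argument at $.st...
```

Run:
```python
from h import *
st(); s=W(-.055,.0785)
plan([(s[0],s[1],.22,-.13)])
```

```text
t 0.1 [0.1786 0.52   0.205 ] yaw [-3.141 -0.     2.811] tray [-0.5093  0.4793] F [-0.7 -0.4 -0. ] g 0.094
x -0.0210 y -0.0121 z -0.0006 | ax -0.00 ay 0.00 az 6.74
x -0.0223 y -0.0096 z -0.0006 | ax -0.00 ay 0.00 az 6.74
x -0.0232 y -0.0069 z -0.0006 | ax -0.00 ay 0.00 az 6.74
x -0.0239 y -0.0041 z -0.0006 | ax -0.00 ay 0.00 az 6.74
x -0.0242 y -0.0013 z -0.0006 | ax -0.00 ay 0.00 az 6.74
x -0.0242 y 0.0016 z -0.0006 | ax -0.00 ay 0.00 az 6.74
x -0.0238 y 0.0044 z -0.0006 | ax -0.00 ay 0.00 az 6.74
x -0.0232 y 0.0071 z -0.0006 | ax -0.00 ay 0.00 az 6.74
x -0.0222 y 0.0098 z -0.0006 | ax -0.00 ay 0.00 az 6.74
x -0.0209 y 0.0123 z -0.0006 | ax -0.00 ay 0.00 az 6.74
x -0.0193 y 0.0147 z -0.0006 | ax -0.00 ay 0.00 az 6.74
x -0.0174 y 0.0169 z -0.0006 | ax -0.00 ay 0.00 az 6.74
x -0.0153 y 0.0188 z -0.0006 | ax -0.00 ay 0.00 az 6.74
x -0.0130 y 0.0205 z -0.0006 | ax -0.00 ay 0.00 az 6.74
x -0.0105 y 0.0218 z -0.0006 | ax -0.00 ay 0.00 az 6.74
x -0.0079 y 0.0229 z -0.0006 | ax -0.00 ay 0.00 az 6.74
x -0.0051 y 0.0237 z -0.0006 | ax -0.00 ay 0.00 az 6.74
x -0.0023 y 0.0241 z -0.0006 | ax -0.00 ay 0.00 az 6.74
x 0.0005 y 0.0242 z -0.0006 | ax -0.00 ay 0.00 az 6.74
x 0.0034 y 0.0240 z -0.0006 | ax -0.00 ay 0.00 az 6.74
x 0.0062 y 0.0234 z -0.0006 | ax -0.00 ay 0.00 az 6.74
x 0.0089 y 0.0225 z -0.0006 | ax -0.00 ay 0.00 az 6.74
x 0.0115 y 0.0213 z -0.0006 | ax -0.00 ay 0.00 az 6.74
x 0.0139 y 0.0199 z -0.0006 | ax -0.00 ay 0.00 az 6.74
x 0.0161 y 0.0181 z -0.0006 | ax -0.00 ay 0.00 az 6.74
```

Call:
step_arm:
  steps:
    - {"x":-0.015,"y":-0.013,"z":-0.014,"ax":0,"ay":0,"az":6.7,"claw":0}

```text
time_s: 0.18
ee_pos: [0.1872, 0.503, 0.2163]
eef_rot: [-3.136, -0.0, 2.697]
force: [0.1, -0.3, -0.3]
grip_width: 0.0901
```

Call:
step_arm:
  steps:
    - {"x":-0.017,"y":-0.011,"z":-0.014,"ax":0,"ay":0,"az":6.7,"claw":0}
    - {"x":-0.018,"y":-0.009,"z":-0.014,"ax":0,"ay":0,"az":6.7,"claw":0}
    - {"x":-0.019,"y":-0.007,"z":-0.014,"ax":0,"ay":0,"az":6.7,"claw":0}
    - {"x":-0.019,"y":-0.005,"z":-0.014,"ax":0,"ay":0,"az":6.7,"claw":0}
    - {"x":-0.02,"y":-0.002,"z":-0.014,"ax":0,"ay":0,"az":6.7,"claw":0}

```text
time_s: 0.6
ee_pos: [0.2388, 0.4128, 0.2866]
eef_rot: [-3.131, 0.007, 2.087]
force: [-0.7, 0.3, 0.8]
grip_width: 0.0574
```

Call:
step_arm:
  steps:
    - {"x":-0.02,"y":0,"z":-0.014,"ax":0,"ay":0,"az":6.7,"claw":0}
    - {"x":-0.025,"y":0.009,"z":0,"ax":0,"ay":0,"az":6.8,"claw":0}
    - {"x":-0.023,"y":0.012,"z":0,"ax":0,"ay":0,"az":6.8,"claw":0}
    - {"x":-0.022,"y":0.014,"z":0,"ax":0,"ay":0,"az":6.8,"claw":0}
    - {"x":-0.02,"y":0.017,"z":0,"ax":0,"ay":0,"az":6.8,"claw":0}

```text
time_s: 1.02
ee_pos: [0.3207, 0.3132, 0.3047]
eef_rot: [-3.139, 0.008, 1.467]
force: [0.7, 0.8, -0.3]
grip_width: 0.024
```

Call:
step_arm:
  steps:
    - {"x":-0.018,"y":0.019,"z":0,"ax":0,"ay":0,"az":6.8,"claw":0}
    - {"x":-0.016,"y":0.021,"z":0,"ax":0,"ay":0,"az":6.8,"claw":0}
    - {"x":-0.013,"y":0.023,"z":0,"ax":0,"ay":0,"az":6.8,"claw":0}
    - {"x":-0.01,"y":0.024,"z":0,"ax":0,"ay":0,"az":6.8,"claw":0}
    - {"x":-0.007,"y":0.025,"z":0,"ax":0,"ay":0,"az":6.8,"claw":0}

```text
time_s: 1.43
ee_pos: [0.4079, 0.2069, 0.3045]
eef_rot: [3.139, 0.01, 0.843]
force: [0.6, 1.2, 0.2]
grip_width: 0.0005
```

Run:
```python
from h import *
st(); s=W(-.055,.0785)
plan([(s[0],s[1],.20,-.13)])
```

```text
t 1.43 [0.4079 0.2069 0.3045] yaw [3.139 0.01  0.843] tray [-0.2408  0.1992] F [0.6 1.2 0.2] g 0.0
x 0.0007 y 0.0277 z 0.0131 | ax 0.05 ay 0.06 az 6.97
x 0.0040 y 0.0274 z 0.0131 | ax 0.05 ay 0.06 az 6.97
x 0.0073 y 0.0267 z 0.0131 | ax 0.05 ay 0.06 az 6.97
x 0.0105 y 0.0256 z 0.0131 | ax 0.05 ay 0.06 az 6.97
x 0.0135 y 0.0242 z 0.0131 | ax 0.05 ay 0.06 az 6.97
x 0.0163 y 0.0224 z 0.0130 | ax 0.05 ay 0.06 az 6.97
x 0.0189 y 0.0203 z 0.0130 | ax 0.05 ay 0.06 az 6.97
x 0.0212 y 0.0178 z 0.0131 | ax 0.05 ay 0.06 az 6.97
```

Call:
step_arm:
  steps:
    - {"x":0.001,"y":0.028,"z":0.013,"ax":0,"ay":0,"az":7,"claw":0}
    - {"x":0.004,"y":0.027,"z":0.013,"ax":0,"ay":0,"az":7,"claw":0}
    - {"x":0.007,"y":0.027,"z":0.013,"ax":0,"ay":0,"az":7,"claw":0}
    - {"x":0.0105,"y":0.026,"z":0.013,"ax":0,"ay":0,"az":7,"claw":0}
    - {"x":0.0135,"y":0.024,"z":0.013,"ax":0,"ay":0,"az":7,"claw":0}

```text
time_s: 1.85
ee_pos: [0.5173, 0.1099, 0.2395]
eef_rot: [3.135, 0.002, 0.218]
force: [0.7, 0.3, -0.0]
grip_width: -0.0
```

Call:
step_arm:
  steps:
    - {"x":0.016,"y":0.022,"z":0.013,"ax":0,"ay":0,"az":7,"claw":0}
    - {"x":0.019,"y":0.02,"z":0.013,"ax":0,"ay":0,"az":7,"claw":0}
    - {"x":0.021,"y":0.018,"z":0.013,"ax":0,"ay":0,"az":7,"claw":0}
    - {"x":0,"y":0,"z":0,"ax":0,"ay":0,"az":0,"claw":0}

```text
time_s: 2.18
ee_pos: [0.5822, 0.0482, 0.1941]
eef_rot: [3.133, 0.006, -0.167]
force: [-0.4, -0.1, -0.5]
grip_width: 0.0007
```

Run:
```python
from h import *
st(); s=W(-.055,.078)
plan([(s[0],s[1],.12,-.13),(s[0],s[1],.062,-.13)],smax=.03)
```

```text
t 2.18 [0.5822 0.0482 0.1941] yaw [ 3.133  0.006 -0.167] tray [-0.0471  0.0648] F [-0.4 -0.1 -0.5] g 0.001
x -0.0026 y -0.0045 z 0.0247 | ax 0.17 ay 0.11 az -0.71
x -0.0026 y -0.0045 z 0.0247 | ax 0.17 ay 0.11 az -0.71
x -0.0026 y -0.0045 z 0.0247 | ax 0.17 ay 0.11 az -0.71
x 0.0000 y -0.0000 z 0.0290 | ax 0.00 ay 0.00 az 0.00
x 0.0000 y -0.0000 z 0.0290 | ax 0.00 ay 0.00 az 0.00
```

Call:
step_arm:
  steps:
    - {"x":-0.0026,"y":-0.0045,"z":0.025,"ax":0.2,"ay":0.1,"az":-0.7,"claw":0}
    - {"x":-0.0026,"y":-0.0045,"z":0.025,"ax":0.2,"ay":0.1,"az":-0.7,"claw":0}
    - {"x":-0.0026,"y":-0.0045,"z":0.025,"ax":0.1,"ay":0.1,"az":-0.7,"claw":0}
    - {"x":0,"y":0,"z":0,"ax":0,"ay":0,"az":0,"claw":0}

```text
time_s: 2.52
ee_pos: [0.5762, 0.0612, 0.115]
eef_rot: [-3.142, 0.002, -0.132]
force: [-0.2, -0.9, -0.4]
grip_width: 0.0003
```

Run:
```python
from h import *
st(); s=W(-.055,.078)
plan([(s[0],s[1],.062,-.13)],smax=.03)
im,d=vision.camera('top'); cv2.imwrite('pics/t1.png',cv2.resize(im[130:280,270:420,::-1],None,fx=4,fy=4,interpolation=2))
im,d=vision.camera('side'); cv2.imwrite('pics/s1.png',cv2.resize(im[90:230,240:420,::-1],None,fx=4,fy=4,interpolation=2))
```

```text
t 2.52 [0.5762 0.0612 0.115 ] yaw [-3.142e+00  2.000e-03 -1.320e-01] tray [-0.0548  0.0768] F [-0.2 -0.9 -0.4] g 0.0
x -0.0001 y -0.0006 z 0.0265 | ax -0.00 ay 0.06 az -0.04
x -0.0001 y -0.0006 z 0.0265 | ax -0.00 ay 0.06 az -0.04
```

View pics/t1.png

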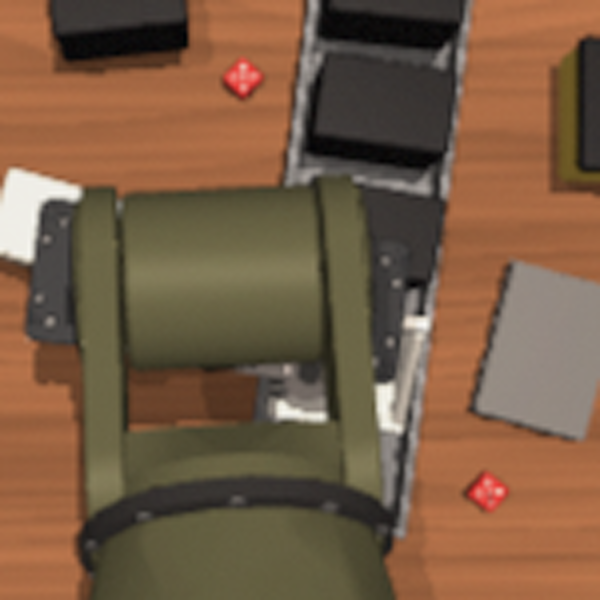

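View pics/s1.png

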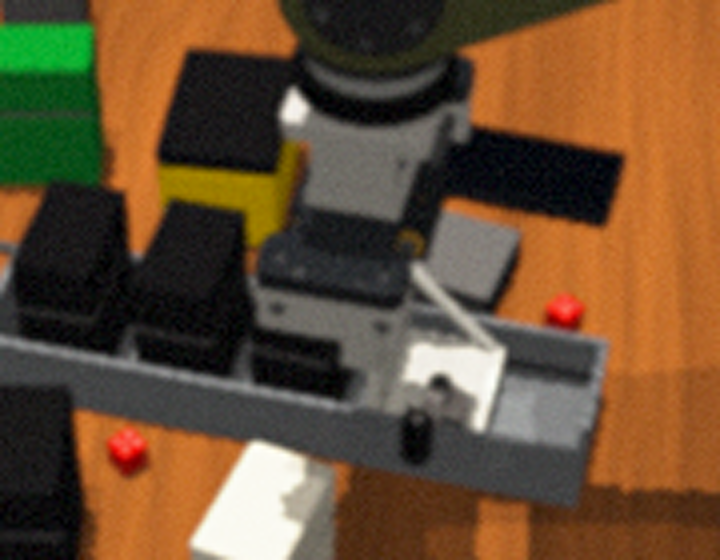

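Call:
step_arm:
  steps:
    - {"x":0,"y":-0.001,"z":0.027,"ax":0,"ay":0,"az":0,"claw":0}
    - {"x":0,"y":0,"z":0.024,"ax":0,"ay":0,"az":0,"claw":0}
    - {"x":0,"y":0,"z":0,"ax":0,"ay":0,"az":0,"claw":0}

```text
time_s: 2.87
ee_pos: [0.5827, 0.0619, 0.0749]
eef_rot: [-3.139, -0.014, -0.133]
force: [-0.6, 0.1, -1.2]
grip_width: 0.0006
```

Run:
```python
from h import *
st()
im,d=vision.camera('side'); cv2.imwrite('pics/s2.png',cv2.resize(im[90:230,240:420,::-1],None,fx=4,fy=4,interpolation=2))
```

```text
t 2.87 [0.5827 0.0619 0.0749] yaw [-3.139 -0.014 -0.133] tray [-0.0485  0.0784] F [-0.6  0.1 -1.2] g 0.001
```

View pics/s2.png

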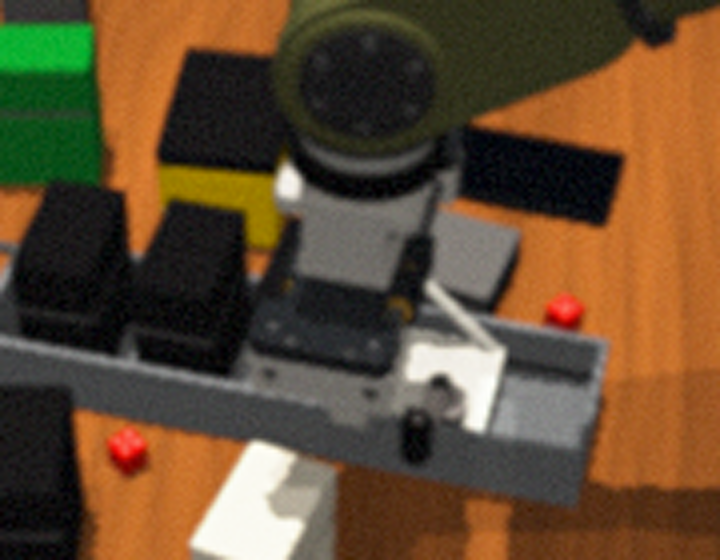

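Run:
```python
from h import *
s=W(-.056,.078)
plan([(s[0],s[1],.062,-.13)],smax=.03)
```

```text
x -0.0087 y 0.0006 z 0.0152 | ax -0.16 ay -0.96 az -0.15
```

Call:
step_arm:
  steps:
    - {"x":-0.004,"y":0,"z":0.007,"ax":0,"ay":-0.5,"az":0,"claw":0}
    - {"x":-0.004,"y":0,"z":0.006,"ax":0,"ay":-0.4,"az":0,"claw":0}
    - {"x":0,"y":0,"z":0,"ax":0,"ay":0,"az":0,"claw":0}

```text
time_s: 3.17
ee_pos: [0.5778, 0.0631, 0.0692]
eef_rot: [-3.138, -0.007, -0.133]
force: [0.7, -0.7, -0.5]
grip_width: 0.0004
```

```bash
cat >> h.py <<'E'
def arc(phi0,phi1,n,off,J=.040,lead=0.0,rk=.058,z=.062):
    "finger poses pushing knob; off signed: + = on larger-phi side"
    px,py=-.090+J-.038,.020
    out=[]
    for ph in np.linspace(phi0,phi1,n):
        kx,ky=px-rk*np.cos(ph),py+rk*np.sin(ph)
        tx,ty=np.sin(ph),np.cos(ph) # direction of increasing phi
        q=W(kx+off*tx,ky+off*ty); yw=YAW+np.pi/2-ph
        out.append((q[0],q[1],z,yw))
    return out
E
python3 - <<'E'
from h import *
st()
plan(arc(1.62,0.0,20,.017),smax=.03,amax=8)
E
```

```text
t 3.17 [0.5778 0.0631 0.0692] yaw [-3.138 -0.007 -0.133] tray [-0.0535  0.0789] F [ 0.7 -0.7 -0.5] g 0.0
x -0.0147 y 0.0019 z 0.0071 | ax -0.24 ay -0.38 az 2.79
x -0.0050 y -0.0012 z -0.0000 | ax -0.00 ay 0.00 az -4.89
x -0.0050 y -0.0012 z -0.0000 | ax 0.00 ay 0.00 az -4.89
x -0.0050 y -0.0012 z -0.0000 | ax -0.00 ay 0.00 az -4.89
x -0.0050 y -0.0012 z -0.0000 | ax 0.00 ay 0.00 az -4.89
x -0.0050 y -0.0012 z -0.0000 | ax -0.00 ay 0.00 az -4.89
x -0.0050 y -0.0012 z -0.0000 | ax 0.00 ay 0.00 az -4.89
x -0.0050 y -0.0012 z -0.0000 | ax -0.00 ay 0.00 az -4.89
x -0.0050 y -0.0012 z -0.0000 | ax -0.00 ay 0.00 az -4.89
x -0.0050 y -0.0012 z -0.0000 | ax 0.00 ay 0.00 az -4.89
x -0.0050 y -0.0012 z -0.0000 | ax 0.00 ay 0.00 az -4.89
x -0.0050 y -0.0012 z -0.0000 | ax 0.00 ay 0.00 az -4.89
x -0.0050 y -0.0012 z -0.0000 | ax -0.00 ay 0.00 az -4.89
x -0.0050 y -0.0012 z -0.0000 | ax 0.00 ay 0.00 az -4.89
x -0.0050 y -0.0012 z -0.0000 | ax -0.00 ay 0.00 az -4.89
x -0.0050 y -0.0012 z -0.0000 | ax 0.00 ay 0.00 az -4.89
x -0.0050 y -0.0012 z -0.0000 | ax 0.00 ay 0.00 az -4.89
x -0.0050 y -0.0012 z -0.0000 | ax -0.00 ay 0.00 az -4.89
x -0.0050 y -0.0012 z -0.0000 | ax -0.00 ay 0.00 az -4.89
x -0.0050 y -0.0012 z -0.0000 | ax 0.00 ay 0.00 az -4.89
```

Call:
step_arm:
  steps:
    - {"x":-0.004,"y":0,"z":0.005,"ax":0,"ay":-0.3,"az":0,"claw":0}
    - {"x":-0.004,"y":0.001,"z":0.003,"ax":0,"ay":-0.2,"az":0,"claw":0}
    - {"x":-0.004,"y":0,"z":0,"ax":0,"ay":0,"az":0,"claw":0}
    - {"x":-0.004,"y":0,"z":0,"ax":0,"ay":0,"az":0,"claw":0}

```text
time_s: 3.5
ee_pos: [0.5619, 0.0642, 0.0628]
eef_rot: [-3.137, -0.001, -0.133]
force: [2.8, -0.1, -1.0]
grip_width: 0.0005
```

Run:
```python
from h import *
st()
plan(arc(1.55,0.0,2,.017)[:1],smax=.03,amax=8)
```

```text
t 3.5 [0.5619 0.0642 0.0628] yaw [-3.137e+00 -1.000e-03 -1.330e-01] tray [-0.0694  0.078 ] F [ 2.8 -0.1 -1. ] g 0.0
x -0.0028 y -0.0004 z 0.0008 | ax -0.27 ay -0.05 az -1.24
```

Call:
step_arm:
  steps:
    - {"x":-0.005,"y":-0.001,"z":0,"ax":-0.2,"ay":0,"az":-4,"claw":0}
    - {"x":-0.006,"y":-0.001,"z":0,"ax":0,"ay":0,"az":-5,"claw":0}
    - {"x":-0.006,"y":-0.001,"z":0,"ax":0,"ay":0,"az":-5,"claw":0}

```text
time_s: 3.75
ee_pos: [0.5447, 0.0681, 0.0632]
eef_rot: [-3.141, -0.004, 0.117]
force: [2.8, 0.3, -1.9]
grip_width: 0.0002
```

Run:
```python
from h import *
st()
plan(arc(1.3,0.0,16,.017),smax=.03,amax=8)
```

```text
t 3.75 [0.5447 0.0681 0.0632] yaw [-3.141 -0.004  0.117] tray [-0.0869  0.0795] F [ 2.8  0.3 -1.9] g 0.0
x -0.0000 y -0.0009 z 0.0012 | ax -0.02 ay -0.23 az -1.25
x -0.0051 y -0.0013 z -0.0000 | ax 0.00 ay 0.00 az -4.97
x -0.0051 y -0.0013 z -0.0000 | ax 0.00 ay 0.00 az -4.97
x -0.0051 y -0.0013 z -0.0000 | ax 0.00 ay 0.00 az -4.97
x -0.0051 y -0.0013 z -0.0000 | ax 0.00 ay 0.00 az -4.97
x -0.0051 y -0.0013 z -0.0000 | ax 0.00 ay 0.00 az -4.97
x -0.0051 y -0.0013 z -0.0000 | ax 0.00 ay 0.00 az -4.97
x -0.0051 y -0.0013 z -0.0000 | ax -0.00 ay 0.00 az -4.97
x -0.0051 y -0.0013 z -0.0000 | ax 0.00 ay 0.00 az -4.97
x -0.0051 y -0.0013 z -0.0000 | ax 0.00 ay 0.00 az -4.97
x -0.0051 y -0.0013 z -0.0000 | ax -0.00 ay 0.00 az -4.97
x -0.0051 y -0.0013 z -0.0000 | ax 0.00 ay 0.00 az -4.97
x -0.0051 y -0.0013 z -0.0000 | ax 0.00 ay 0.00 az -4.97
x -0.0051 y -0.0013 z -0.0000 | ax -0.00 ay 0.00 az -4.97
x -0.0051 y -0.0013 z -0.0000 | ax 0.00 ay 0.00 az -4.97
x -0.0051 y -0.0013 z -0.0000 | ax 0.00 ay 0.00 az -4.97
```

Call:
step_arm:
  steps:
    - {"x":-0.006,"y":-0.001,"z":0.001,"ax":0,"ay":0,"az":-5.5,"claw":0}
    - {"x":-0.006,"y":-0.0015,"z":0,"ax":0,"ay":0,"az":-5.5,"claw":0}
    - {"x":-0.006,"y":-0.0015,"z":0,"ax":0,"ay":0,"az":-5.5,"claw":0}
    - {"x":-0.006,"y":-0.0015,"z":0,"ax":0,"ay":0,"az":-5.5,"claw":0}

```text
time_s: 4.08
ee_pos: [0.5194, 0.0677, 0.0633]
eef_rot: [3.138, -0.008, 0.52]
force: [2.7, 0.7, -2.6]
grip_width: 0.0008
```

Run:
```python
from h import *
st()
for ph in (1.0,.9,.8): print(ph);plan(arc(ph,0.0,16,.017)[:1],smax=.03,amax=8)
```

```text
t 4.08 [0.5194 0.0677 0.0633] yaw [ 3.138 -0.008  0.52 ] tray [-0.112   0.0759] F [ 2.7  0.7 -2.6] g 0.001
1.0
x 0.0068 y 0.0025 z 0.0014 | ax 0.16 ay -0.49 az 4.68
0.9
x 0.0010 y 0.0006 z 0.0013 | ax 0.18 ay -0.48 az -1.05
0.8
x -0.0049 y -0.0007 z 0.0013 | ax 0.21 ay -0.47 az -6.78
```

Call:
step_arm:
  steps:
    - {"x":-0.006,"y":-0.001,"z":0.0005,"ax":0.1,"ay":-0.3,"az":-5.5,"claw":0}
    - {"x":-0.006,"y":-0.0012,"z":0.0005,"ax":0.1,"ay":-0.2,"az":-5.5,"claw":0}
    - {"x":-0.006,"y":-0.0014,"z":0,"ax":0,"ay":0,"az":-5.5,"claw":0}
    - {"x":-0.006,"y":-0.0014,"z":0,"ax":0,"ay":0,"az":-5.5,"claw":0}

```text
time_s: 4.42
ee_pos: [0.4965, 0.0576, 0.0636]
eef_rot: [3.139, -0.003, 0.925]
force: [2.4, 3.4, -1.7]
grip_width: 0.0008
```

Run:
```python
from h import *
st()
for ph in (.5,.4): print(ph);plan(arc(ph,0.0,16,.017)[:1],smax=.03,amax=8)
```

```text
t 4.42 [0.4965 0.0576 0.0636] yaw [ 3.139e+00 -3.000e-03  9.250e-01] tray [-0.1333  0.0628] F [ 2.4  3.4 -1.7] g 0.001
0.5
x 0.0012 y 0.0023 z 0.0016 | ax 0.16 ay -0.16 az -0.78
0.4
x -0.0047 y 0.0010 z 0.0016 | ax 0.16 ay -0.15 az -6.51
```

Call:
step_arm:
  steps:
    - {"x":-0.006,"y":0,"z":0.0005,"ax":0,"ay":0,"az":-5.5,"claw":0}
    - {"x":-0.006,"y":-0.001,"z":0.0005,"ax":0,"ay":0,"az":-5.5,"claw":0}
    - {"x":-0.006,"y":-0.001,"z":0,"ax":0,"ay":0,"az":-5.5,"claw":0}
    - {"x":-0.005,"y":-0.001,"z":0,"ax":0,"ay":0,"az":-5,"claw":0}

```text
time_s: 4.75
ee_pos: [0.4814, 0.0395, 0.0638]
eef_rot: [3.135, -0.004, 1.321]
force: [1.1, 2.2, -1.4]
grip_width: 0.0005
```

Run:
```python
from h import *
st()
for ph in (.1,.0): print(ph);plan(arc(ph,0.0,16,.017)[:1],smax=.03,amax=8)
```

```text
t 4.75 [0.4814 0.0395 0.0638] yaw [ 3.135 -0.004  1.321] tray [-0.1459  0.0428] F [ 1.1  2.2 -1.4] g 0.0
0.1
x 0.0001 y 0.0019 z 0.0018 | ax 0.36 ay -0.22 az -1.00
0.0
x -0.0058 y 0.0006 z 0.0017 | ax 0.37 ay -0.20 az -6.73
```

Almost at the stop (φ≈0.1); press on gently until the force rises.

Call:
step_arm:
  steps:
    - {"x":-0.004,"y":0.001,"z":0,"ax":0.2,"ay":0,"az":-4,"claw":0}
    - {"x":-0.004,"y":0,"z":0,"ax":0.1,"ay":0,"az":-3,"claw":0}
    - {"x":-0.002,"y":0,"z":0,"ax":0,"ay":0,"az":0,"claw":0}

```text
time_s: 5.0
ee_pos: [0.4794, 0.0321, 0.0643]
eef_rot: [3.139, -0.01, 1.455]
force: [4.6, 26.0, -5.5]
grip_width: 0.0002
```

Run:
```python
from h import *
st()
for ph in (.1,.0): print(ph);plan(arc(ph,0.0,16,.017)[:1],smax=.03,amax=8)
```

```text
t 5.0 [0.4794 0.0321 0.0643] yaw [ 3.139 -0.01   1.455] tray [-0.1469  0.0353] F [ 4.6 26.  -5.5] g 0.0
0.1
x 0.0073 y 0.0030 z 0.0024 | ax 0.11 ay -0.58 az 6.67
0.0
x 0.0017 y 0.0009 z 0.0023 | ax 0.14 ay -0.57 az 0.94
```

Call:
step_arm:
  steps:
    - {"x":0.006,"y":0,"z":0,"ax":0,"ay":0,"az":0,"claw":0}
    - {"x":0.01,"y":0,"z":0,"ax":0,"ay":0,"az":0,"claw":0}
    - {"x":0,"y":0,"z":-0.03,"ax":0,"ay":0,"az":0,"claw":0}
    - {"x":0,"y":0,"z":-0.03,"ax":0,"ay":0,"az":0,"claw":0}
    - {"x":0,"y":0,"z":0,"ax":0,"ay":0,"az":0,"claw":0}

```text
time_s: 5.42
ee_pos: [0.479, 0.0503, 0.126]
eef_rot: [-3.141, -0.011, 1.456]
force: [0.4, -0.4, 1.7]
grip_width: 0.0006
```

Run:
```python
from h import *
st()
im,d=vision.camera('side'); cv2.imwrite('pics/s3.png',cv2.resize(im[90:230,240:420,::-1],None,fx=4,fy=4,interpolation=2))
im,d=vision.camera('top'); cv2.imwrite('pics/t3.png',cv2.resize(im[130:280,270:420,::-1],None,fx=4,fy=4,interpolation=2))
```

```text
t 5.42 [0.479  0.0503 0.126 ] yaw [-3.141 -0.011  1.456] tray [-0.1497  0.0533] F [ 0.4 -0.4  1.7] g 0.001
```

View pics/s3.png

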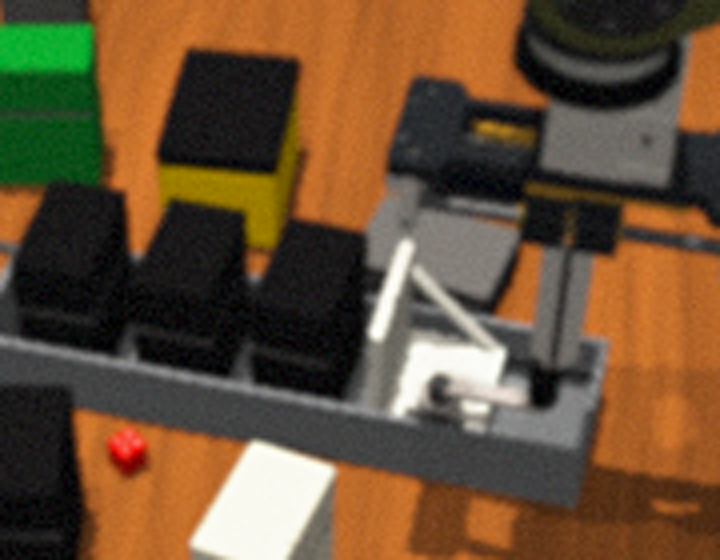

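View pics/t3.png

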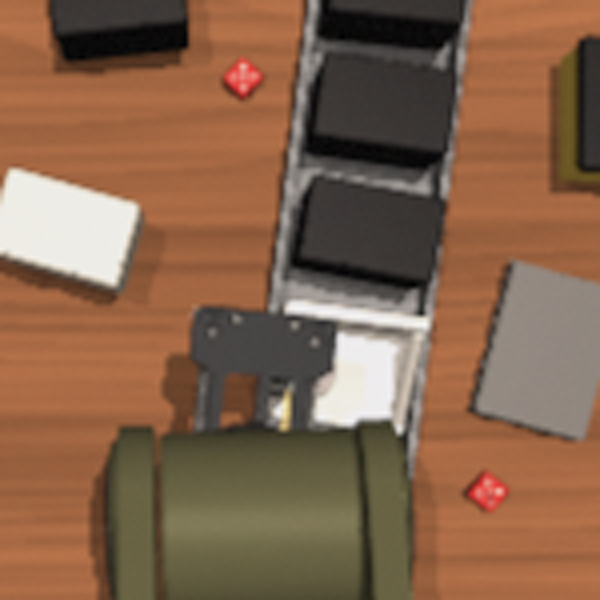

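Run:
```python
from h import *
s=W(-.085,-.012)
plan([(*s,.126,YAW+np.pi/2)],smax=.025)
```

```text
x -0.0165 y 0.0163 z -0.0012 | ax -0.07 ay -0.14 az 0.24
x -0.0164 y 0.0163 z -0.0011 | ax -0.07 ay -0.14 az 0.24
x -0.0164 y 0.0164 z -0.0011 | ax -0.07 ay -0.14 az 0.24
x -0.0163 y 0.0165 z -0.0010 | ax -0.07 ay -0.14 az 0.24
```

Call:
step_arm:
  steps:
    - {"x":-0.0165,"y":0.0165,"z":-0.001,"ax":0,"ay":-0.2,"az":0.3,"claw":0}
    - {"x":-0.0165,"y":0.0165,"z":-0.001,"ax":0,"ay":-0.2,"az":0.3,"claw":0}
    - {"x":-0.0165,"y":0.0165,"z":-0.001,"ax":0,"ay":-0.2,"az":0.3,"claw":0}
    - {"x":-0.0165,"y":0.0165,"z":-0.001,"ax":0,"ay":0,"az":0,"claw":0}
    - {"x":0,"y":0,"z":0,"ax":0,"ay":0,"az":0,"claw":0}

```text
time_s: 5.93
ee_pos: [0.5343, -0.0247, 0.1201]
eef_rot: [-3.13, 0.002, 1.442]
force: [0.1, 0.3, -0.5]
grip_width: 0.0005
```

Run:
```python
from h import *
st()
s=W(-.085,-.012)
plan([(*s,.076,YAW+np.pi/2)],smax=.025)
```

```text
t 5.93 [ 0.5343 -0.0247  0.1201] yaw [-3.130e+00  2.000e-03  1.442e+00] tray [-0.085  -0.0138] F [ 0.1  0.3 -0.5] g 0.0
x 0.0009 y 0.0003 z 0.0221 | ax -0.33 ay 0.06 az 0.09
x 0.0009 y 0.0001 z 0.0221 | ax -0.33 ay 0.06 az 0.09
```

Call:
step_arm:
  steps:
    - {"x":0.001,"y":-0.001,"z":0.022,"ax":-0.3,"ay":0,"az":0,"claw":0}
    - {"x":0.001,"y":-0.001,"z":0.022,"ax":-0.3,"ay":0,"az":0,"claw":0}
    - {"x":0,"y":0,"z":0,"ax":0,"ay":0,"az":0,"claw":0}

```text
time_s: 6.18
ee_pos: [0.531, -0.0229, 0.0716]
eef_rot: [-3.138, 0.003, 1.439]
force: [-0.7, 0.7, -0.8]
grip_width: 0.0007
```

Run:
```python
from h import *
st()
s=W(-.0715,-.011)
plan([(*s,.076,YAW+np.pi/2)],smax=.025)
```

```text
t 6.18 [ 0.531  -0.0229  0.0716] yaw [-3.138e+00  3.000e-03  1.439e+00] tray [-0.0886 -0.0124] F [-0.7  0.7 -0.8] g 0.001
x 0.0014 y 0.0170 z -0.0045 | ax -0.23 ay 0.15 az 0.04
```

Call:
step_arm:
  steps:
    - {"x":0.0005,"y":0.008,"z":-0.002,"ax":0,"ay":0,"az":0,"claw":0}
    - {"x":0.0005,"y":0.007,"z":-0.002,"ax":0,"ay":0,"az":0,"claw":0}
    - {"x":0,"y":0.007,"z":0,"ax":0,"ay":0,"az":0,"claw":0}
    - {"x":0,"y":0.007,"z":0,"ax":0,"ay":0,"az":0,"claw":0}

```text
time_s: 6.52
ee_pos: [0.5601, -0.0247, 0.0759]
eef_rot: [-3.132, 0.003, 1.44]
force: [-5.0, -0.1, -3.5]
grip_width: 0.0007
```

Call:
step_arm:
  steps:
    - {"x":0,"y":0.008,"z":0,"ax":0,"ay":0,"az":0,"claw":0}
    - {"x":0,"y":0.008,"z":0,"ax":0,"ay":0,"az":0,"claw":0}
    - {"x":0,"y":0.008,"z":0,"ax":0,"ay":0,"az":0,"claw":0}

```text
time_s: 6.77
ee_pos: [0.5849, -0.028, 0.0761]
eef_rot: [-3.128, 0.004, 1.441]
force: [-6.1, -1.4, -1.1]
grip_width: 0.0002
```

Run:
```python
from h import *
st()
s=W(.0055,-.011)
plan([(*s,.074,YAW+np.pi/2)],smax=.01)
im,d=vision.camera('side'); cv2.imwrite('pics/s4.png',cv2.resize(im[90:230,240:420,::-1],None,fx=4,fy=4,interpolation=2))
```

```text
t 6.77 [ 0.5849 -0.028   0.0761] yaw [-3.128  0.004  1.441] tray [-0.0345 -0.0104] F [-6.1 -1.4 -1.1] g 0.0
x -0.0001 y 0.0080 z 0.0003 | ax -0.16 ay 0.04 az 0.02
x -0.0001 y 0.0080 z 0.0003 | ax -0.16 ay 0.04 az 0.02
x -0.0001 y 0.0080 z 0.0004 | ax -0.16 ay 0.04 az 0.02
x -0.0001 y 0.0080 z 0.0004 | ax -0.16 ay 0.04 az 0.02
x -0.0001 y 0.0080 z 0.0004 | ax -0.16 ay 0.04 az 0.02
```

View pics/s4.png

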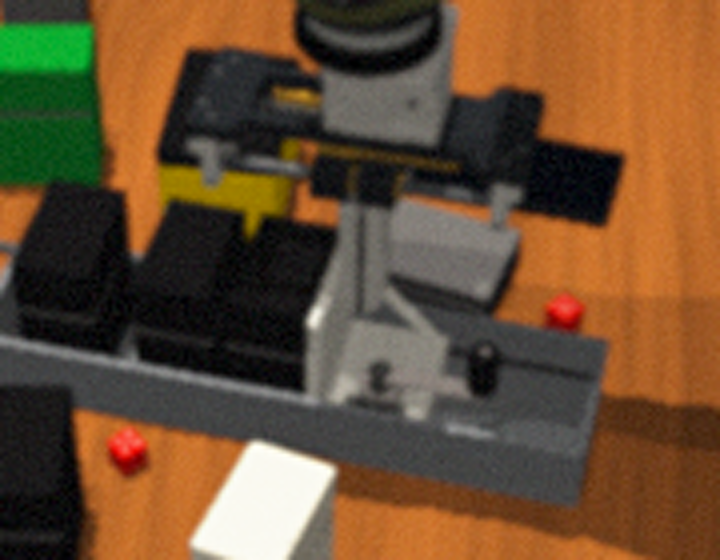

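Call:
step_arm:
  steps:
    - {"x":0,"y":0.008,"z":0,"ax":-0.2,"ay":0,"az":0,"claw":0}
    - {"x":0,"y":0.008,"z":0,"ax":-0.2,"ay":0,"az":0,"claw":0}
    - {"x":0,"y":0.006,"z":0,"ax":0,"ay":0,"az":0,"claw":0}
    - {"x":0,"y":0.005,"z":0,"ax":0,"ay":0,"az":0,"claw":0}

```text
time_s: 7.15
ee_pos: [0.6129, -0.0318, 0.0764]
eef_rot: [-3.13, 0.004, 1.44]
force: [-7.6, -0.8, 1.1]
grip_width: 0.0006
```

Run:
```python
from h import *
st()
```

```text
t 7.15 [ 0.6129 -0.0318  0.0764] yaw [-3.13   0.004  1.44 ] tray [-0.0062 -0.0105] F [-7.6 -0.8  1.1] g 0.001
```

Call:
step_arm:
  steps:
    - {"x":0,"y":0.004,"z":0,"ax":-0.2,"ay":0,"az":0,"claw":0}
    - {"x":0,"y":0.004,"z":0,"ax":0,"ay":0,"az":0,"claw":0}

```text
time_s: 7.32
ee_pos: [0.6205, -0.0329, 0.0764]
eef_rot: [-3.13, 0.005, 1.44]
force: [-6.8, -1.0, 0.0]
grip_width: 0.0006
```

Call:
step_arm:
  steps:
    - {"x":0,"y":0.004,"z":0,"ax":0,"ay":0,"az":0,"claw":0}

```text
time_s: 7.4
ee_pos: [0.6242, -0.0334, 0.0765]
eef_rot: [-3.128, 0.005, 1.44]
force: [-7.8, -0.2, 0.6]
grip_width: 0.0006
```

Run:
```python
from h import *
st()
```

```text
t 7.4 [ 0.6242 -0.0334  0.0765] yaw [-3.128  0.005  1.44 ] tray [ 0.0052 -0.0106] F [-7.8 -0.2  0.6] g 0.001
```

Call:
step_arm:
  steps:
    - {"x":0,"y":0.002,"z":0,"ax":0,"ay":0,"az":0,"claw":0}
    - {"x":0,"y":0.002,"z":0,"ax":0,"ay":0,"az":0,"claw":0}

```text
time_s: 7.57
ee_pos: [0.6259, -0.0337, 0.0765]
eef_rot: [-3.119, 0.005, 1.441]
force: [-34.9, 2.3, 15.3]
grip_width: 0.0006
```

Call:
step_arm:
  steps:
    - {"x":0,"y":0.002,"z":0,"ax":0,"ay":0,"az":0,"claw":0}
    - {"x":0,"y":0.002,"z":0,"ax":0,"ay":0,"az":0,"claw":0}

```text
time_s: 7.73
ee_pos: [0.6256, -0.0336, 0.0767]
eef_rot: [-3.105, 0.006, 1.441]
force: [-22.6, 2.3, 7.9]
grip_width: 0.0004
```

Call:
step_arm:
  steps:
    - {"x":0,"y":0,"z":0,"ax":0,"ay":0,"az":0,"claw":0}
    - {"x":0,"y":-0.004,"z":0,"ax":-1,"ay":0,"az":0,"claw":0}
    - {"x":0,"y":-0.012,"z":0,"ax":-1,"ay":0,"az":0,"claw":0}
    - {"x":0,"y":-0.02,"z":-0.01,"ax":0,"ay":0,"az":0,"claw":0}
    - {"x":0,"y":-0.02,"z":-0.03,"ax":0,"ay":0,"az":0,"claw":0}

```text
time_s: 8.15
ee_pos: [0.5701, -0.026, 0.1152]
eef_rot: [-3.137, 0.006, 1.441]
force: [0.5, -0.1, -0.3]
grip_width: 0.0003
```

Call:
step_arm:
  steps:
    - {"x":0,"y":-0.025,"z":-0.03,"ax":0,"ay":0,"az":0,"claw":0}
    - {"x":0,"y":-0.03,"z":0,"ax":0,"ay":0,"az":0,"claw":0}
    - {"x":0,"y":-0.03,"z":0,"ax":0,"ay":0,"az":0,"claw":0}
    - {"x":0,"y":0,"z":0,"ax":0,"ay":0,"az":0,"claw":0}

```text
time_s: 8.48
ee_pos: [0.485, -0.0141, 0.1546]
eef_rot: [3.132, 0.005, 1.441]
force: [0.2, -0.3, 0.5]
grip_width: 0.0005
```

Run:
```python
from h import *
st()
im,d=vision.camera('side'); cv2.imwrite('pics/s5.png',cv2.resize(im[90:230,220:400,::-1],None,fx=4,fy=4,interpolation=2))
im,d=vision.camera('top'); cv2.imwrite('pics/t5.png',cv2.resize(im[90:240,290:440,::-1],None,fx=4,fy=4,interpolation=2))
```

```text
t 8.48 [ 0.485  -0.0141  0.1546] yaw [3.132 0.005 1.441] tray [-0.1353 -0.0098] F [ 0.2 -0.3  0.5] g 0.0
```

View pics/s5.png

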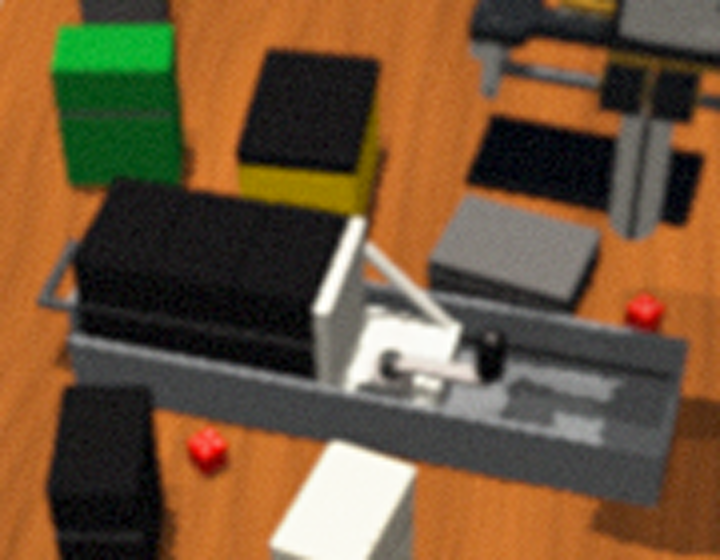

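View pics/t5.png

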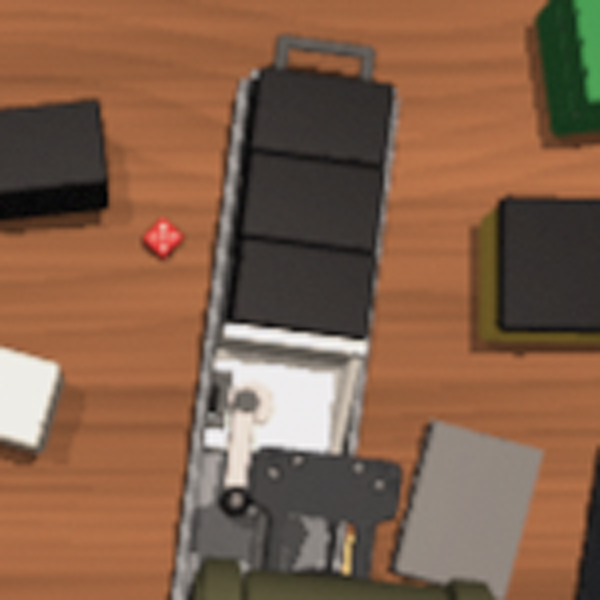

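Run:
```python
from h import *
p=vision.camera_params('top')
print(T(at_z(p,290+236/4,90+499/4,.084)),T(at_z(p,290+246/4,90+401/4,.055)))
s=W(-.07,-.010)
plan([(*s,.11,YAW+np.pi/2)],smax=.025)
```

```text
[-0.0687  0.0196] [-0.0119  0.019 ]
x -0.0000 y 0.0154 z 0.0113 | ax 0.16 ay 0.07 az 0.03
x -0.0000 y 0.0155 z 0.0113 | ax 0.16 ay 0.07 az 0.03
x -0.0000 y 0.0155 z 0.0112 | ax 0.16 ay 0.07 az 0.03
x -0.0000 y 0.0155 z 0.0112 | ax 0.16 ay 0.07 az 0.03
```

Call:
step_arm:
  steps:
    - {"x":0,"y":0.0165,"z":0.009,"ax":0.2,"ay":0,"az":0,"claw":0}
    - {"x":0,"y":0.0165,"z":0.01,"ax":0.2,"ay":0,"az":0,"claw":0}
    - {"x":0,"y":0.0165,"z":0.01,"ax":0.2,"ay":0,"az":0,"claw":0}
    - {"x":0,"y":0.0165,"z":0.01,"ax":0,"ay":0,"az":0,"claw":0}
    - {"x":0,"y":0,"z":0,"ax":0,"ay":0,"az":0,"claw":0}

```text
time_s: 9.0
ee_pos: [0.5628, -0.0244, 0.1167]
eef_rot: [3.133, 0.005, 1.441]
force: [-0.7, -0.1, 0.0]
grip_width: -0.0
```

Run:
```python
from h import *
st()
s=W(-.07,-.010)
plan([(*s,.063,YAW+np.pi/2)],smax=.025)
```

```text
t 9.0 [ 0.5628 -0.0244  0.1167] yaw [3.133 0.005 1.441] tray [-0.0568 -0.0098] F [-0.7 -0.1  0. ] g -0.0
x 0.0000 y -0.0045 z 0.0179 | ax 0.16 ay 0.09 az 0.04
x -0.0000 y -0.0045 z 0.0179 | ax 0.16 ay 0.09 az 0.04
x -0.0000 y -0.0044 z 0.0179 | ax 0.16 ay 0.09 az 0.04
```

Call:
step_arm:
  steps:
    - {"x":0,"y":-0.0045,"z":0.018,"ax":0.2,"ay":0.1,"az":0,"claw":0}
    - {"x":0,"y":-0.0045,"z":0.018,"ax":0.2,"ay":0.1,"az":0,"claw":0}
    - {"x":0,"y":-0.0045,"z":0.016,"ax":0.1,"ay":0.1,"az":0,"claw":0}
    - {"x":0,"y":0,"z":0,"ax":0,"ay":0,"az":0,"claw":0}

```text
time_s: 9.33
ee_pos: [0.5531, -0.0232, 0.0627]
eef_rot: [3.14, -0.001, 1.44]
force: [-0.4, 0.2, 0.1]
grip_width: 0.0005
```

Run:
```python
from h import *
st()
plan(arc(0,1.7,20,-.017,J=.116)[:3],smax=.025)
```

```text
t 9.33 [ 0.5531 -0.0232  0.0627] yaw [ 3.14e+00 -1.00e-03  1.44e+00] tray [-0.0666 -0.0099] F [-0.4  0.2  0.1] g 0.0
x 0.0129 y -0.0034 z 0.0007 | ax 0.07 ay -0.05 az 0.09
x 0.0053 y -0.0013 z -0.0000 | ax 0.00 ay -0.00 az 5.13
x 0.0053 y -0.0013 z -0.0000 | ax 0.00 ay -0.00 az 5.13
```

Call:
step_arm:
  steps:
    - {"x":0.006,"y":-0.0017,"z":0,"ax":0,"ay":0,"az":0,"claw":0}
    - {"x":0.006,"y":-0.0017,"z":0,"ax":0,"ay":0,"az":1,"claw":0}
    - {"x":0.006,"y":-0.0013,"z":0,"ax":0,"ay":0,"az":5,"claw":0}
    - {"x":0.006,"y":-0.0013,"z":0,"ax":0,"ay":0,"az":5.5,"claw":0}

```text
time_s: 9.67
ee_pos: [0.553, 0.0015, 0.0655]
eef_rot: [3.138, -0.0, 1.235]
force: [-0.5, -1.6, -2.4]
grip_width: 0.0009
```

Run:
```python
from h import *
st()
for ph in (.1,.2,.3):print(ph);plan(arc(ph,1.7,20,-.017,J=.116)[:1],smax=.025)
```

```text
t 9.67 [0.553  0.0015 0.0655] yaw [ 3.138 -0.     1.235] tray [-0.0699  0.0146] F [-0.5 -1.6 -2.4] g 0.001
0.1
x -0.0060 y -0.0003 z 0.0035 | ax 0.19 ay -0.02 az -5.95
0.2
x -0.0003 y -0.0023 z 0.0035 | ax 0.19 ay -0.03 az -0.22
0.3
x 0.0056 y -0.0038 z 0.0035 | ax 0.19 ay -0.04 az 5.51
```

Call:
step_arm:
  steps:
    - {"x":0.006,"y":-0.003,"z":0.0015,"ax":0,"ay":0,"az":5.5,"claw":0}
    - {"x":0.006,"y":-0.002,"z":0.001,"ax":0,"ay":0,"az":5.5,"claw":0}
    - {"x":0.006,"y":-0.0015,"z":0.001,"ax":0,"ay":0,"az":5.5,"claw":0}
    - {"x":0.006,"y":-0.0015,"z":0,"ax":0,"ay":0,"az":5.5,"claw":0}

```text
time_s: 10.0
ee_pos: [0.5594, 0.0278, 0.0669]
eef_rot: [3.134, -0.003, 0.832]
force: [-2.1, -2.3, -2.1]
grip_width: 0.0006
```

Run:
```python
from h import *
st()
for ph in (.5,.6,.7):print(ph);plan(arc(ph,1.7,20,-.017,J=.116)[:1],smax=.025)
```

```text
t 10.0 [0.5594 0.0278 0.0669] yaw [ 3.134e+00 -3.000e-03  8.320e-01] tray [-0.067   0.0415] F [-2.1 -2.3 -2.1] g 0.001
0.5
x -0.0094 y 0.0016 z 0.0049 | ax 0.45 ay -0.16 az -6.14
0.6
x -0.0037 y -0.0004 z 0.0049 | ax 0.44 ay -0.18 az -0.41
0.7
x 0.0022 y -0.0019 z 0.0049 | ax 0.43 ay -0.20 az 5.32
```

Call:
step_arm:
  steps:
    - {"x":0.005,"y":-0.0015,"z":0.002,"ax":0.2,"ay":0,"az":6.5,"claw":0}
    - {"x":0.005,"y":-0.0015,"z":0.002,"ax":0.1,"ay":0,"az":6.5,"claw":0}
    - {"x":0.006,"y":-0.0015,"z":0.001,"ax":0.1,"ay":0,"az":6,"claw":0}
    - {"x":0.006,"y":-0.0015,"z":0.001,"ax":0,"ay":0,"az":6,"claw":0}

```text
time_s: 10.33
ee_pos: [0.5756, 0.048, 0.0664]
eef_rot: [3.14, -0.007, 0.374]
force: [-2.5, -1.1, -1.6]
grip_width: 0.0005
```

Run:
```python
from h import *
st()
for ph in (.9,1.,1.1):print(ph);plan(arc(ph,1.7,20,-.017,J=.116)[:1],smax=.025)
```

```text
t 10.33 [0.5756 0.048  0.0664] yaw [ 3.14  -0.007  0.374] tray [-0.0536  0.0637] F [-2.5 -1.1 -1.6] g 0.001
0.9
x -0.0055 y 0.0020 z 0.0022 | ax 0.05 ay -0.20 az -4.71
x -0.0057 y 0.0015 z 0.0022 | ax 0.05 ay -0.20 az -4.71
1.0
x -0.0055 y 0.0016 z 0.0044 | ax 0.08 ay -0.40 az -3.69
1.1
x 0.0003 y -0.0002 z 0.0044 | ax 0.06 ay -0.40 az 2.04
```

Call:
step_arm:
  steps:
    - {"x":0.006,"y":-0.0015,"z":0.001,"ax":0,"ay":-0.2,"az":6,"claw":0}
    - {"x":0.006,"y":-0.0015,"z":0.001,"ax":0,"ay":-0.1,"az":6,"claw":0}
    - {"x":0.006,"y":-0.0015,"z":0.001,"ax":0,"ay":0,"az":5.5,"claw":0}

```text
time_s: 10.58
ee_pos: [0.5925, 0.0589, 0.0665]
eef_rot: [3.141, -0.001, 0.053]
force: [-4.4, -0.3, -0.4]
grip_width: 0.0006
```

Run:
```python
from h import *
st()
for ph in (1.3,1.4,1.75):print(ph);plan(arc(ph,1.7,20,-.017,J=.116)[:1],smax=.025)
```

```text
t 10.58 [0.5925 0.0589 0.0665] yaw [ 3.141e+00 -1.000e-03  5.300e-02] tray [-0.0383  0.0768] F [-4.4 -0.3 -0.4] g 0.001
1.3
x -0.0065 y 0.0043 z 0.0045 | ax 0.04 ay -0.05 az -4.91
1.4
x -0.0008 y 0.0024 z 0.0045 | ax 0.04 ay -0.05 az 0.82
1.75
x 0.0067 y 0.0001 z 0.0015 | ax 0.01 ay -0.02 az 6.96
x 0.0067 y -0.0007 z 0.0015 | ax 0.01 ay -0.02 az 6.96
x 0.0066 y -0.0015 z 0.0015 | ax 0.01 ay -0.02 az 6.96
```

Call:
step_arm:
  steps:
    - {"x":0.006,"y":0,"z":0.001,"ax":0,"ay":0,"az":6,"claw":0}
    - {"x":0.006,"y":-0.0005,"z":0.001,"ax":0,"ay":0,"az":6,"claw":0}

```text
time_s: 10.75
ee_pos: [0.6049, 0.0612, 0.0665]
eef_rot: [3.141, 0.0, -0.166]
force: [-5.3, -0.0, 0.2]
grip_width: 0.0007
```

Call:
step_arm:
  steps:
    - {"x":0.004,"y":-0.001,"z":0,"ax":0,"ay":0,"az":4,"claw":0}

```text
time_s: 10.83
ee_pos: [0.6091, 0.0623, 0.0671]
eef_rot: [3.141, 0.002, -0.241]
force: [-5.7, 0.8, -3.2]
grip_width: 0.0006
```

Run:
```python
from h import *
st()
for ph in (1.6,1.7,1.75):print(ph);plan(arc(ph,1.7,20,-.017,J=.116)[:1],smax=.025)
```

```text
t 10.83 [0.6091 0.0623 0.0671] yaw [ 3.141e+00  2.000e-03 -2.410e-01] tray [-0.0224  0.0822] F [-5.7  0.8 -3.2] g 0.001
1.6
x -0.0045 y 0.0043 z 0.0052 | ax 0.03 ay 0.09 az -4.60
1.7
x 0.0013 y 0.0024 z 0.0051 | ax 0.04 ay 0.09 az 1.13
1.75
x 0.0042 y 0.0017 z 0.0051 | ax 0.04 ay 0.09 az 4.00
```

One more nudge to the stop, watching the force.

Call:
step_arm:
  steps:
    - {"x":0.003,"y":0.001,"z":0,"ax":0,"ay":0,"az":2,"claw":0}

```text
time_s: 10.92
ee_pos: [0.6116, 0.0616, 0.0677]
eef_rot: [3.141, 0.003, -0.28]
force: [-4.6, 1.9, -3.9]
grip_width: 0.0005
```

Call:
step_arm:
  steps:
    - {"x":0.002,"y":0,"z":0,"ax":0,"ay":0,"az":1,"claw":0}

```text
time_s: 11.0
ee_pos: [0.6134, 0.0617, 0.0681]
eef_rot: [3.141, 0.005, -0.3]
force: [-5.1, 1.1, -3.5]
grip_width: 0.0001
```

Call:
step_arm:
  steps:
    - {"x":0.002,"y":0,"z":0,"ax":0,"ay":0,"az":0,"claw":0}

```text
time_s: 11.08
ee_pos: [0.6149, 0.0617, 0.0684]
eef_rot: [3.14, 0.006, -0.3]
force: [-7.0, 2.2, -4.0]
grip_width: 0.0003
```

Call:
step_arm:
  steps:
    - {"x":0.001,"y":0,"z":0,"ax":0,"ay":0,"az":0,"claw":0}

```text
time_s: 11.17
ee_pos: [0.6152, 0.0621, 0.0685]
eef_rot: [3.14, 0.009, -0.3]
force: [-8.5, 1.8, -3.4]
grip_width: 0.0006
```

Call:
step_arm:
  steps:
    - {"x":-0.006,"y":0,"z":0,"ax":0,"ay":0,"az":0,"claw":0}
    - {"x":-0.012,"y":0,"z":0,"ax":0,"ay":0,"az":0,"claw":0}
    - {"x":-0.012,"y":0,"z":-0.02,"ax":0,"ay":0,"az":0,"claw":0}
    - {"x":-0.03,"y":0,"z":-0.03,"ax":0,"ay":0,"az":0,"claw":0}
    - {"x":-0.03,"y":0,"z":-0.03,"ax":0,"ay":0,"az":0,"claw":0}

```text
time_s: 11.58
ee_pos: [0.5293, 0.0889, 0.1487]
eef_rot: [3.139, 0.01, -0.298]
force: [-0.5, -0.2, 1.7]
grip_width: 0.0003
```

Call:
step_arm:
  steps:
    - {"x":-0.03,"y":0,"z":-0.03,"ax":0,"ay":0,"az":0,"claw":0}
    - {"x":-0.035,"y":0,"z":-0.01,"ax":0,"ay":0,"az":0,"claw":0}
    - {"x":-0.03,"y":0,"z":0,"ax":0,"ay":0,"az":0,"claw":0}
    - {"x":0,"y":0,"z":0,"ax":0,"ay":0,"az":0,"claw":0}

```text
time_s: 11.92
ee_pos: [0.4362, 0.1193, 0.1997]
eef_rot: [-3.136, -0.008, -0.294]
force: [0.1, -0.8, 0.3]
grip_width: 0.0004
```

Run:
```python
from h import *
st()
im,d=vision.camera('side'); cv2.imwrite('pics/s6.png',cv2.resize(im[90:230,220:400,::-1],None,fx=4,fy=4,interpolation=2))
im,d=vision.camera('top'); cv2.imwrite('pics/t6.png',cv2.resize(im[90:240,290:440,::-1],None,fx=4,fy=4,interpolation=2))
```

```text
t 11.92 [0.4362 0.1193 0.1997] yaw [-3.136 -0.008 -0.294] tray [-0.2012  0.116 ] F [ 0.1 -0.8  0.3] g 0.0
```

View pics/s6.png

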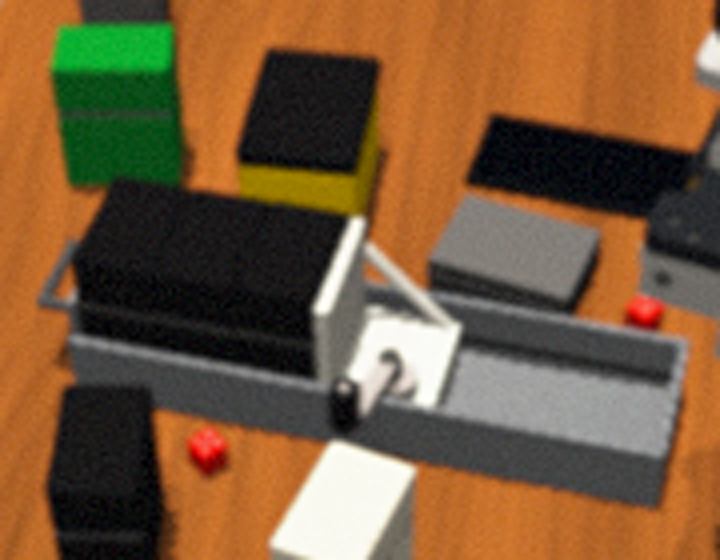

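View pics/t6.png

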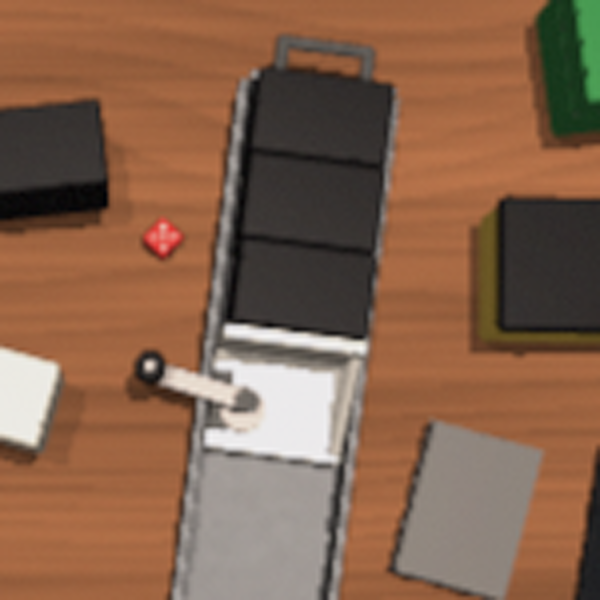

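Run:
```python
from h import *
p=vision.camera_params('top')
k=T(at_z(p,290+150/4,90+366/4,.084));pv=T(at_z(p,290+245/4,90+401/4,.055));d=k-pv
print(k,pv,np.arctan2(d[1],-d[0]), 'plate front', T(at_z(p,290+296/4,90+332/4,.1)))
ticket.hand_in()
```

```text
[-0.0012  0.076 ] [-0.012   0.0196] 1.7599953488948648 plate front [ 0.026  -0.0013]
the job is handed in; nothing more can be done
```

The deck boxes are closed up tight and the follower is locked. I handed the job in at about 12 s on the robot's clock, and no verdict came back.

- **Cam to low point:** I pushed the knob round to its rear stop, about 0 rad. The force rose to about 26 N against the stop. The follower had not visibly moved.
- **Closing the row:** I pushed on the plate's rear face at about 7 N until the boxes were tight against the end wall. The force peaked briefly at about 35 N at that point, with the cam low.
- **Locking:** I swung the lever back out over the left wall. The force rose to about 9 N at the end of the swing.

Last checks from the camera before handing in:

| Check | Measured | Required |
|---|---|---|
| Cam lever angle | about 1.76 rad (stop is 1.75) | above 1.4 rad |
| Follower travel | about 0.116 m | above 0.112 m |

- **Boxes:** the final views show all three upright with no visible gaps.
- **Other objects:** the ones in those close-up views look undisturbed. The cola bottle and pen were outside the crops, so I did not check them.
- **Arm:** it was raised clear and touching nothing.

No check failed. The first three move calls were refused because rows need every key filled in, and nothing moved in those calls.

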